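Roll a capacitor up the test jig's ramp and hold it on the sprung contact

TASK

On the capacitor test jig, push the blue can capacitor with the fingertips so that it goes up the shallow ramp to its stop, pressing the sprung brass contact plate fully home, and finish the program while still holding it there with the fingers, square against the plate. It must never roll back onto the yellow kerb at the foot of the jig, and it is to be pushed only, never lifted off the jig. Leave the other things on the bench where they are.

Things in the scene. Friction and masses are not known exactly. Their poses are not given: they have to be found in the camera images.
- jig: Capacitor test jig fixed to the bench, 315 x 136 mm. Origin on the bench under its middle; x points uphill along the lane, y across it, z up. From the low end: yellow kerb, level grey landing 14 mm above the bench (x = -152 to -60 mm), grey ramp rising at 8 degrees to x = +98 mm, brass plate, then a housing (x = +105 to +155 mm, top 86 mm above the bench).
- ramp: The ramp surface of the jig. Origin in the middle of its lower edge, where landing and ramp meet (jig x = -60 mm, 14 mm above the bench); x runs up the slope, y across it, z square to the surface. The surface is at z = 0. Aluminium rails along both sides of landing and ramp stand 12 mm above it, inner faces at y = +/-59 mm.
- plate (a joint): The sprung brass contact plate across the top of the ramp, the stop of the lane: 96 mm wide, 4 to 42 mm above the ramp surface. It slides up the slope against a spring: 0 = out (at rest), 0.012 m = fully home against its solid end. It takes 1.5 N to start and 4.5 N to push fully home; when let go it springs back.
- plate_face (a point): Middle of the plate's downhill face, 25.5 mm above the ramp surface; it moves with the plate. With the plate out it lies at ramp x = 140.5 mm, fully home at 152.5 mm.
- kerb_top (a point): Middle of the top of the yellow kerb, 20 mm above the bench. The kerb is 8 mm thick and stands 6 mm above the landing; its inner face lies at jig x = -152 mm.
- capacitor: Blue can capacitor lying across the lane: cylinder 51 mm in diameter, 80 mm long, white stripe along it, two 6 mm studs on one end, about 0.24 kg. Origin in its middle, on its axis; y is the cylinder's axis, x and z turn as it rolls. It starts at rest on the level landing, about 20 mm or more clear of the kerb, and rolls freely: on the ramp it runs back down when not held.
- spare_cap: Bystander: smaller black capacitor standing upright beside the jig, 35 mm in diameter, 60 mm high with its studs; origin under its middle.
- heatsink: Bystander: black finned heat sink beside the jig, 50 x 45 x 35 mm; origin under its middle.
- resistor: Bystander: gold power resistor, 50 x 28 x 17 mm; origin under its middle.
- screwdriver: Bystander: screwdriver lying on the bench; origin under its middle.
- mug: Bystander: white mug, 80 mm in diameter, 90 mm high; origin under its middle.
- jar: Bystander: amber jar with red cap, 60 mm in diameter, 75 mm high; origin under its middle.
Not all that is in view belongs to the job. There is more than one size of the capacitor; the one meant has the size given above.

How it is judged:
On the way:
1. the capacitor is on the upper half of the ramp, lying on it (x of capacitor in the frame of ramp above 0.07 m and z of capacitor in the frame of ramp below 0.031 m and value of joint plate below 0.005 m).
At the end, for the whole second after the job is handed in: The plate is pressed in by more than 9 of its 12 mm, by the capacitor (touching it to within 3 mm), which lies on the ramp (within 4 mm of its surface), square to the lane within 0.12 rad, at rest and held by the fingers (over 0.5 N) (value of joint plate above 0.009 m and x of capacitor in the frame of plate_face above -0.0285 m and contact force between the fingers and capacitor above 0.5 N and z of capacitor in the frame of ramp below 0.0295 m and angle between the y axis of capacitor and the y axis of ramp, either way round below 0.12 rad and linear speed of capacitor below 0.01 m/s); the arm keeps its last pose, push and grip.
It fails at once if the capacitor rolls back onto the kerb (x of capacitor in the frame of jig below -0.1245 m).
It fails at once if the capacitor is lifted off the jig (z of capacitor in the frame of ramp above 0.045 m).
It fails at once if a bystander is moved by more than 20 mm (distance of any of spare_cap, heatsink, resistor, screwdriver, mug, jar from where it was at the start of the episode above 0.02 m).
It also fails if it takes over 38 s, if anything falls off the work surface, if the arm or the gripper's body presses on something with over 40 N, if the wrist force passes 120 N, or if a joint passes its speed limit or range.

ROBOT

A 6-joint arm with a two-finger parallel gripper is mounted at the origin on the work surface. World frame = base frame: x ahead of the robot, y to its left, z up, the work surface at z = 0. Lengths are in m, angles in rad, forces in N, time in s.
With the tool pointing down it reaches from about 0.25 to 0.725 m from the base axis. Payload 4 kg.
Tool frame: the origin (TCP) lies between the finger pads; the fingertips stand 11 mm ahead of it and the grasp point (between the pads) lies 8 mm behind it (bot.tip_extent is the distance from the TCP to the fingertips, in m); z points along the fingers, y is the line along which they close (so a half turn about z gives the same grasp; the last joint's range is limited). The gripper opens to 85 mm and grips with 20 to 120 N. Pads are 22 mm wide; open, the fingers measure 114 mm over their backs; the gripper's body (76 mm by 85 mm) begins 54 mm behind the grasp point. The pads swing forward as they close: fully open they stand 13 mm farther back than shut.
Start: joints at [-1.303, 0.241, 0.005, 1.335, 0, 1.571], TCP at [0.132, -0.482, 0.242] pointing down, gripper open.
Joint ranges: [-2.72, 2.72], [-1.05, 1.87], [-1.09, 1.28], [-1.99, 2.15], [-1.42, 1.44], [-3.14, 3.14]. Speed limits (rad/s): [2.79, 2.79, 3.14, 3.14, 3.14, 3.14].

INTERFACE

Orientations are given as a unit quaternion [x, y, z, w].
In Python, from workcell import bot gives the robot as it stands. The module is installed in compiled form; this text tells all that it offers.
- The arm moves only by the tool drive_tool, never from a script. Its argument "rows" is a list of rows, each an object of numbers: "dx", "dy", "dz": the shift along the tool's x, y, z in units of 50 mm (1.0 is 50 mm); "wx", "wy", "wz": the turn, a rotation vector about the tool's x, y, z in units of 5 degrees (1.0 is 5 degrees); "hand": the finger opening in mm, from 0 to 85.4. A call has 1 to 20 rows; each row is the pose to reach, as a shift and turn from the pose commanded when the call began, along the tool's axes at that moment; what a row does not reach only later rows make up. A row lasts 1/10 s, in which the tool goes at most 50 mm and 8.59 degrees, less where a joint would pass 70% of its speed; a pose out of reach is approached as far as the arm can. A call with a gripper value outside its range is refused whole. The fingers move at their own pace and stop on an object; the grip force is fixed at half the most. Time passes only in rows, so rows that repeat a pose let the fingers close. It gives the time, the measured TCP pose, the force, the opening and the grip force at its end, in the units of the state.
- bot.get_obs(): the state, without advancing time (a new reading comes with each control period).
- bot.camera(name): name is "side" or "top"; returns the picture (400x640x3 uint8, red, green, blue); there is no depth.
- bot.get_calibration(name): a dict with "vfov" (degrees; the focal length in pixels is half the picture's height over the tangent of half this angle, whatever the lens; pixels are square), "cx", "cy" (the principal point, pixels), "k1" (the pictures are not rectified: a ray, as slopes to the right and down, at radius r is drawn at 1 + k1 r^2 times it, then the intrinsics apply), "origin" and "rotation" of the camera in the world. Camera axes: x right, y up, looking along -z (the intrinsics and any distortion apply to the point x, -y, -z); pixel columns grow to the right and rows downward; lengths in m; the calibration is good to about 2 mm. A picture is of the moment at which its call begins. get_calibration takes no time and is no camera call.
- bot.job_done(): hands the job in; it is judged then, once.
Trained networks look in the newest picture that a camera, given by its name, has taken for a name from the list of things; names that differ only in an ending like _2 or _b are one class to them, and where a whole thing is asked for, a point or a joint stands for the part that bears it (a point fixed in the world has none). Each returns a list of dicts, best first, with "score" (0 to 1); they miss things now and then, are a little off and sometimes report something else, mostly with a low value. They report only what shows in the picture. A call takes as long as a camera call. They do not tell look-alikes from the thing itself.
- bot.look_for(camera, thing): "extent" ([centre column, centre row, width, height] in pixels, round what is visible of it).
- bot.outline_of(camera, thing): "region" (400x640 bool, what is visible of it) and "extent" ([centre column, centre row, width, height] in pixels, round what is visible of it).
The state is a dict: "clock": time; "joint_pos": joint angles; "joint_vel": joint speeds; "tau": joint torques, N m; "eef_pos": TCP position; "tool_rot": TCP orientation; "ft_force": force on the tool from outside, world axes, zero at the start; "ft_torque": the same for the moment, N m; "grip_width": finger opening in m; "grasp_force": force on a finger pad.
Only numpy, scipy, OpenCV 4.12 (cv2) and the standard library are available. Lean on these libraries where they do the work, as an engineer would, in place of code of your own. Each camera call takes 0.05 s, during which the arm holds its last target. There are 200 camera calls.

## Working session

There is one attempt and no reset: what is moved stays moved. The work goes in short steps, Python scripts to look and compute and a tool call to move; the robot and the scene stay as the last step left them, time stands still between calls to the robot, and variables do not carry over. Pictures are saved under pics/ and viewed, at most 10 in all, crops included, and the job is handed in when it is done.

Besides the shell and the picture viewer there is one more tool, called after "Emit:" by a JSON object that holds its "op" and its "data". drive_tool: Moves the arm, as the interface text tells. Its arguments: {"type":"object","properties":{"rows":{"type":"array","items":{"type":"object","properties":{"dx":{"type":"number"},"dy":{"type":"number"},"dz":{"type":"number"},"wx":{"type":"number"},"wy":{"type":"number"},"wz":{"type":"number"},"hand":{"type":"number"}}}}},"required":["rows"]}

```bash
mkdir -p pics; python3 - <<'E'
from workcell import bot
import cv2
for n in ("top","side"):
    im=bot.camera(n); cv2.imwrite(f"pics/{n}0.png",im[:,:,::-1]); c=bot.get_calibration(n); print(n,c)
    for t in ("jig","capacitor","ramp","spare_cap","kerb_top","plate"):
        try: print(t,[(d['score'],d['extent']) for d in bot.look_for(n,t)])
        except Exception as e: print(t,e)
print(bot.get_obs())
E
```

```text
top {'vfov': 48.84299872856252, 'cx': 323.055415739305, 'cy': 191.94602311548692, 'k1': -0.023521470041783777, 'origin': array([ 0.44197365, -0.04228668,  1.11158205]), 'rotation': array([-0.035138  ,  0.02180788,  0.71347974, -0.69945436])}
jig [(0.95, [318.8, 168.7, 131.5, 126.7])]
capacitor [(0.75, [409.2, 199.4, 20.1, 28.1]), (0.71, [343.8, 196.5, 37.9, 37.0])]
ramp [(0.71, [316.3, 163.6, 79.0, 78.6]), (0.62, [322.1, 171.2, 129.5, 127.9])]
spare_cap [(0.59, [277.9, 207.8, 15.5, 18.0]), (0.41, [295.8, 145.9, 29.2, 33.4])]
kerb_top [(0.69, [322.1, 171.6, 124.7, 128.9])]
plate [(0.73, [296.6, 144.1, 27.5, 34.4])]
side {'vfov': 44.73619130150538, 'cx': 318.00426466150697, 'cy': 194.29662204783793, 'k1': -0.13677728616411872, 'origin': array([-0.09175023,  0.74954249,  0.7576133 ]), 'rotation': array([-0.15136476,  0.43205273,  0.83275827, -0.31134034])}
jig [(0.97, [305.6, 196.4, 124.9, 56.9])]
capacitor [(0.82, [380.0, 174.3, 20.0, 19.3]), (0.68, [343.2, 193.1, 17.2, 33.1])]
ramp [(0.57, [295.7, 196.2, 66.6, 41.8])]
spare_cap [(0.77, [305.4, 230.3, 18.1, 30.7]), (0.23, [311.9, 169.8, 19.9, 18.9])]
kerb_top [(0.64, [303.9, 195.1, 132.2, 57.3])]
plate [(0.43, [272.4, 186.9, 9.5, 25.4])]
{'clock': 0.7, 'joint_pos': array([-1.30302884e+00,  2.40570994e-01,  4.99896643e-03,  1.33521385e+00,
        1.91198727e-05,  1.57081168e+00]), 'joint_vel': array([ 0.00170726, -0.00034753, -0.0007464 , -0.00018323,  0.0003794 ,
        0.00161718]), 'tau': array([-8.09749145e-05, -3.72078145e+01,  2.52642828e+01,  9.13005624e-04,
       -2.48506813e-04, -2.87370421e-07]), 'eef_pos': array([ 0.13229325, -0.48217425,  0.24232057]), 'tool_rot': array([9.91051976e-01, 1.33476519e-01, 1.01719820e-05, 3.90290537e-06]), 'ft_force': array([0.15355355, 0.15086174, 0.56412089]), 'ft_torque': array([-0.03275366, -0.01046205,  0.03836327]), 'grasp_force': 0.0, 'grip_width': 0.08569416831918535}
```

View pics/top0.png

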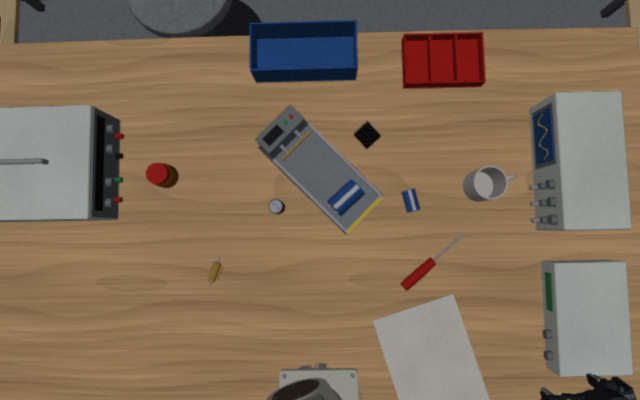

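View pics/side0.png

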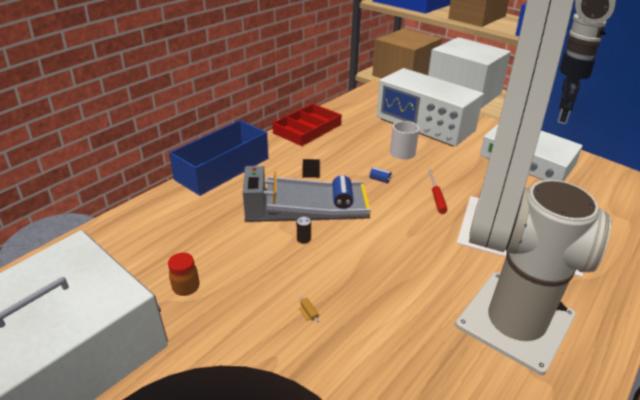

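The big blue cylinder at top (346,197), lying on the landing, and a smaller blue one at top (411,200), on the bare bench, both match. The one on the jig fits the size and position given. I'll confirm with an enlarged crop.

```bash
python3 - <<'E'
import cv2
a=cv2.imread("pics/top0.png")[95:245,245:425]; b=cv2.imread("pics/side0.png")[155:235,230:390]
cv2.imwrite("pics/topc.png",cv2.resize(a,None,fx=4,fy=4,interpolation=cv2.INTER_CUBIC))
cv2.imwrite("pics/sidec.png",cv2.resize(b,None,fx=5,fy=5,interpolation=cv2.INTER_CUBIC))
E
```

```text
(no output)
```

View pics/topc.png

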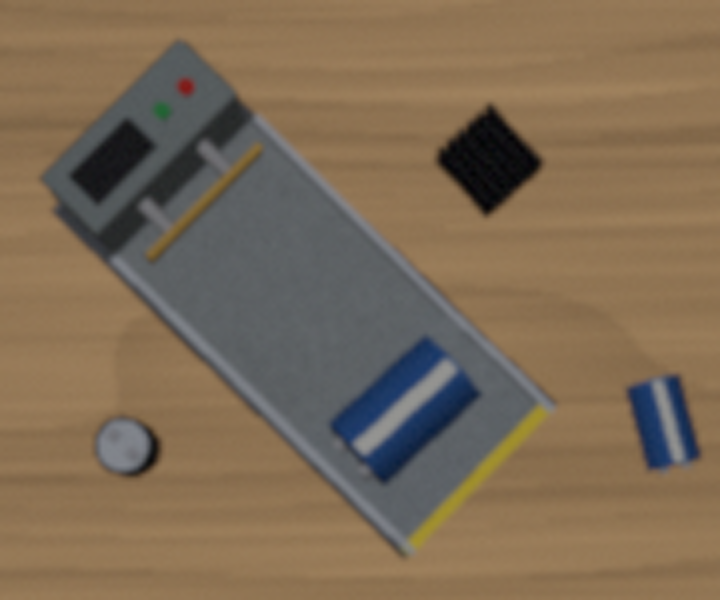

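View pics/sidec.png

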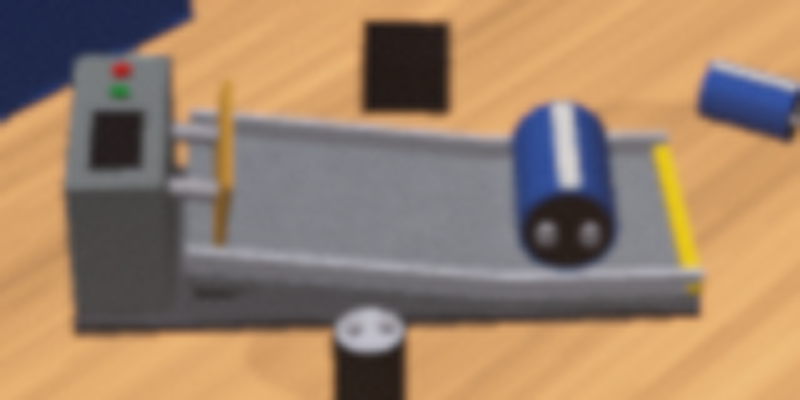

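The crops confirm it: the big can lies on the landing at top (346,197), slightly skew, with studs towards jig +y. The small blue one is off the jig. Next I'll fit the poses.

```bash
cat > h.py <<'E'
from workcell import bot
import numpy as np
from scipy.optimize import least_squares
from scipy.spatial.transform import Rotation as R
C={n:bot.get_calibration(n) for n in("top","side")}
def proj(n,P):
    c=C[n]; q=(np.atleast_2d(P)-c["origin"])@R.from_quat(c["rotation"]).as_matrix()
    f=200/np.tan(np.radians(c["vfov"]/2)); s=np.c_[q[:,0],-q[:,1]]/-q[:,2:]
    s=s*(1+c["k1"]*(s**2).sum(1,keepdims=True)); return s*f+[c["cx"],c["cy"]]
def pts(p,L):  # p = x,y,yaw ; local -> world
    return np.asarray(L)@R.from_euler('z',p[2]).as_matrix().T+[p[0],p[1],0]
S8,C8=np.sin(np.radians(8)),np.cos(np.radians(8))
def ramp(x,y,z): return [-.06+x*C8-z*S8,y,.014+x*S8+z*C8]
E
cat > fit.py <<'E'
from h import *
T=[((180,40),[.155,-.068,.086]),((42,178),[.155,.068,.086]),((97,232),[.105,.068,.086]),((240,97),[.105,-.068,.086]),
((411,547),[-.156,.059,.02]),((547,407),[-.156,-.059,.02]),((150,258),ramp(.142,.048,.042)),((262,147),ramp(.142,-.048,.042))]
S=[((78,332),[.155,.068,0]),((698,314),[-.16,.068,0]),((68,188),[.155,.068,.086]),((172,188),[.105,.068,.086]),((172,57),[.105,-.068,.086]),((78,57),[.155,-.068,.086])]
tp=(np.array([a for a,_ in T])+.5)/4-.5+[245,95]; sp=(np.array([a for a,_ in S])+.5)/5-.5+[230,155]
TL=[b for _,b in T];SL=[b for _,b in S]
r=lambda p:np.r_[proj("top",pts(p,TL))-tp,proj("side",pts(p,SL))-sp].ravel()
o=least_squares(r,[.5,0,.78],x_scale=[.1,.1,.3],loss='soft_l1'); J=o.x
print("jig",J.round(4),np.degrees(J[2])); print(r(J).reshape(-1,2).round(1).tolist())
cp=(np.array([(427,338),(480,393),(385,481),(332,425)])+.5)/4-.5+[245,95]
CL=np.array([[.0255,-.04,.0395],[-.0255,-.04,.0395],[-.0255,.04,.0395],[.0255,.04,.0395]])
rc=lambda p:(proj("top",pts(p,CL))-cp).ravel()
c=least_squares(rc,J,x_scale=[.1,.1,.3]).x
print("cap",c.round(4),rc(c).round(1)); d=R.from_euler('z',-J[2]).apply([c[0]-J[0],c[1]-J[1],0]); print("cap in jig",d.round(4),"skew deg",np.degrees(c[2]-J[2]))
np.save("jig.npy",J)
E
python3 fit.py
```

```text
jig [ 0.5854 -0.0141  0.7796] 44.66818214736389
[[2.2, -3.5], [-3.5, 2.6], [-2.4, 3.6], [2.2, -3.4], [0.5, -0.6], [-0.5, 0.2], [-0.1, 0.6], [0.1, -0.3], [-0.1, 0.4], [1.3, -0.0], [-0.7, 1.0], [-0.5, 0.4], [0.5, -3.4], [0.1, -2.9]]
cap [ 0.5154 -0.0789  0.7281] [-0.4 -0.9  0.7  0.5  0.4  0.9 -0.6 -0.5]
cap in jig [-0.0953  0.0031  0.    ] skew deg -2.9503895697792277
```

```bash
cat > go.py <<'E'
# usage: go.py jigx jigy tip_z  -> units from the present pose, tool axes
import sys
from h import *
J=np.load("jig.npy"); o=bot.get_obs(); x,y,z=map(float,sys.argv[1:4])
P=pts(J,[[x,y,0]])[0]; P[2]=z+bot.tip_extent
Rt=R.from_quat(o["tool_rot"]).as_matrix(); G=np.array([[np.cos(J[2]),np.sin(J[2]),0],[np.sin(J[2]),-np.cos(J[2]),0],[0,0,-1]]).T
d=Rt.T@(P-o["eef_pos"])/.05; w=R.from_matrix(Rt.T@G).as_rotvec(degrees=True)/5
e=o["eef_pos"]; tj=R.from_euler('z',-J[2]).apply(e-[J[0],J[1],0]); F=R.from_euler('z',-J[2]).apply(o["ft_force"])
print("target",P.round(4),"d",d.round(3),"w",w.round(3),"tip_extent",bot.tip_extent,"tool in jig",tj.round(4),"tipz",round(e[2]-bot.tip_extent,4),"F jig",F.round(2),"t",o["clock"],"grip",o["grip_width"])
E
python3 go.py -0.140 0 0.13
```

```text
target [ 0.4858 -0.1125  0.141 ] d [ 8.775 -5.258  2.027] w [ 0.    -0.    -5.865] tip_extent 0.011 tool in jig [-0.6513 -0.0143  0.2423] tipz 0.2313 F jig [ 0.22 -0.    0.56] t 0.7 grip 0.08569416831918535
```

Emit:
{"op": "drive_tool", "data": {"rows": [{"dx":0.4,"dy":-0.25,"wz":-0.4,"hand":40},{"dx":1.1,"dy":-0.65,"wz":-0.9,"hand":40},{"dx":1.8,"dy":-1.1,"wz":-1.4,"hand":40},{"dx":2.5,"dy":-1.5,"wz":-1.9,"hand":40},{"dx":3.2,"dy":-1.9,"wz":-2.4,"hand":40},{"dx":3.9,"dy":-2.35,"wz":-2.9,"hand":40},{"dx":4.6,"dy":-2.75,"wz":-3.4,"hand":40},{"dx":5.3,"dy":-3.2,"wz":-3.9,"hand":40},{"dx":6.0,"dy":-3.6,"wz":-4.4,"hand":40},{"dx":6.7,"dy":-4.0,"wz":-4.9,"hand":40},{"dx":7.3,"dy":-4.4,"dz":0.4,"wz":-5.3,"hand":40},{"dx":7.8,"dy":-4.7,"dz":0.8,"wz":-5.6,"hand":40},{"dx":8.2,"dy":-4.95,"dz":1.2,"wz":-5.8,"hand":40},{"dx":8.5,"dy":-5.1,"dz":1.5,"wz":-5.87,"hand":40},{"dx":8.7,"dy":-5.2,"dz":1.8,"wz":-5.87,"hand":40},{"dx":8.78,"dy":-5.26,"dz":2.03,"wz":-5.87,"hand":40},{"dx":8.78,"dy":-5.26,"dz":2.03,"wz":-5.87,"hand":40}]}}

```text
invalid input at $.rows[0]: expected keys dx, dy, dz, wx, wy, wz, hand
```

```bash
python3 go.py -0.140 0 0.031; python3 - <<'E'
from workcell import bot
import cv2
a=bot.camera("top")[95:245,245:425,::-1]; b=bot.camera("side")[130:240,230:410,::-1]
a=cv2.resize(a,(600,500),interpolation=2);b=cv2.resize(b,(800,489),interpolation=2)
cv2.imwrite("pics/s1.png",b); cv2.imwrite("pics/t1.png",a)
E
```

```text
target [ 0.4858 -0.1125  0.042 ] d [ 8.775 -5.258  4.007] w [ 0.    -0.    -5.865] tip_extent 0.011 tool in jig [-0.6513 -0.0143  0.2423] tipz 0.2313 F jig [ 0.22 -0.    0.56] t 0.7 grip 0.08569416831918535
```

View pics/s1.png

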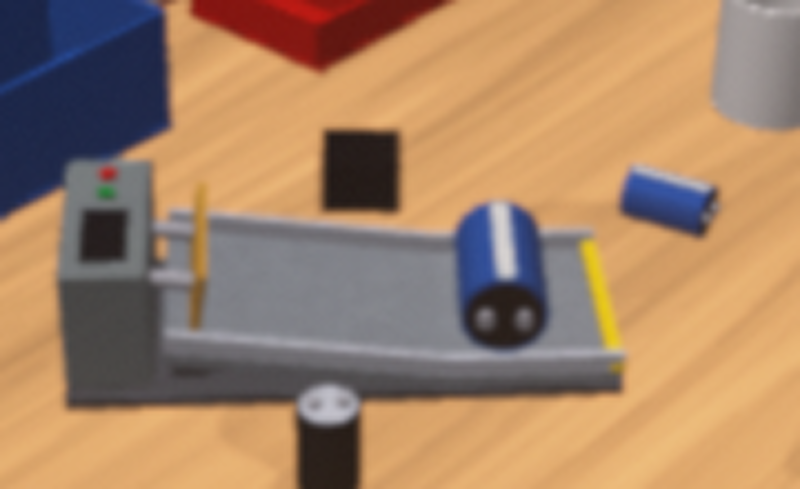

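The move was refused because every key has to be given, so the arm stayed put and the picture shows the scene unchanged. I'll send it again with all the keys.

Emit:
{"op": "drive_tool", "data": {"rows": [{"dx":0.4,"dy":-0.25,"dz":0,"wx":0,"wy":0,"wz":-0.4,"hand":40},{"dx":1.1,"dy":-0.65,"dz":0,"wx":0,"wy":0,"wz":-0.9,"hand":40},{"dx":1.8,"dy":-1.1,"dz":0,"wx":0,"wy":0,"wz":-1.4,"hand":40},{"dx":2.5,"dy":-1.5,"dz":0,"wx":0,"wy":0,"wz":-1.9,"hand":40},{"dx":3.2,"dy":-1.9,"dz":0,"wx":0,"wy":0,"wz":-2.4,"hand":40},{"dx":3.9,"dy":-2.35,"dz":0,"wx":0,"wy":0,"wz":-2.9,"hand":40},{"dx":4.6,"dy":-2.75,"dz":0,"wx":0,"wy":0,"wz":-3.4,"hand":40},{"dx":5.3,"dy":-3.2,"dz":0,"wx":0,"wy":0,"wz":-3.9,"hand":40},{"dx":6.0,"dy":-3.6,"dz":0,"wx":0,"wy":0,"wz":-4.4,"hand":40},{"dx":6.7,"dy":-4.0,"dz":0,"wx":0,"wy":0,"wz":-4.9,"hand":40},{"dx":7.3,"dy":-4.4,"dz":0.4,"wx":0,"wy":0,"wz":-5.3,"hand":40},{"dx":7.8,"dy":-4.7,"dz":0.8,"wx":0,"wy":0,"wz":-5.6,"hand":40},{"dx":8.2,"dy":-4.95,"dz":1.2,"wx":0,"wy":0,"wz":-5.8,"hand":40},{"dx":8.5,"dy":-5.1,"dz":1.5,"wx":0,"wy":0,"wz":-5.87,"hand":40},{"dx":8.7,"dy":-5.2,"dz":1.8,"wx":0,"wy":0,"wz":-5.87,"hand":40},{"dx":8.78,"dy":-5.26,"dz":2.03,"wx":0,"wy":0,"wz":-5.87,"hand":40},{"dx":8.78,"dy":-5.26,"dz":2.03,"wx":0,"wy":0,"wz":-5.87,"hand":40}]}}

```text
clock: 2.5
eef_pos: [0.485, -0.1117, 0.1391]
tool_rot: [0.925, 0.381, -0.002, -0.001]
ft_force: [-1.0, 0.1, -0.9]
grip_width: 0.04
grasp_force: 0.0
```

```bash
cat > snap.py <<'E'
import sys,cv2
from workcell import bot
a=bot.camera("top")[95:245,245:425,::-1]; b=bot.camera("side")[130:240,230:410,::-1]
k=sys.argv[1]
cv2.imwrite(f"pics/{k}.png",cv2.resize(cv2.vconcat([a,b]),None,fx=2.3,fy=2.3,interpolation=2))
E
python3 go.py -0.140 0 0.031; python3 snap.py s2
```

```text
target [ 0.4858 -0.1125  0.042 ] d [0.005 0.03  1.942] w [-0.035  0.023  0.016] tip_extent 0.011 tool in jig [-0.1401  0.0012  0.1391] tipz 0.1281 F jig [-0.65  0.76 -0.92] t 2.5 grip 0.03997618521328203
```

View pics/s2.png

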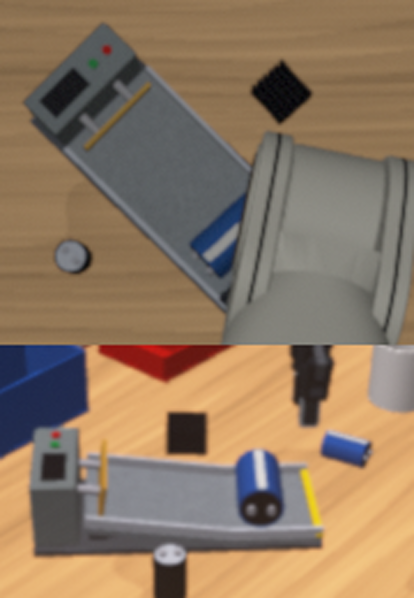

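The gripper hangs over the kerb, with its fingers at (308,420) in the lower panel. The can hasn't moved and the way down is clear, so I'll lower it.

Emit:
{"op": "drive_tool", "data": {"rows": [{"dx":0,"dy":0.03,"dz":0.3,"wx":0,"wy":0,"wz":0,"hand":40},{"dx":0,"dy":0.03,"dz":0.7,"wx":0,"wy":0,"wz":0,"hand":40},{"dx":0,"dy":0.03,"dz":1.1,"wx":0,"wy":0,"wz":0,"hand":40},{"dx":0,"dy":0.03,"dz":1.45,"wx":0,"wy":0,"wz":0,"hand":40},{"dx":0,"dy":0.03,"dz":1.75,"wx":0,"wy":0,"wz":0,"hand":40},{"dx":0,"dy":0.03,"dz":1.9,"wx":0,"wy":0,"wz":0,"hand":40},{"dx":0,"dy":0.03,"dz":1.94,"wx":0,"wy":0,"wz":0,"hand":40},{"dx":0,"dy":0.03,"dz":1.94,"wx":0,"wy":0,"wz":0,"hand":40}]}}

```text
clock: 3.4
eef_pos: [0.4875, -0.1139, 0.0445]
tool_rot: [0.925, 0.38, 0.0, 0.0]
ft_force: [-0.3, 0.2, -0.4]
grip_width: 0.0398
grasp_force: 0.0
```

```bash
python3 go.py -0.130 0 0.030; python3 snap.py s3
```

```text
target [ 0.493  -0.1055  0.041 ] d [ 0.196 -0.042  0.069] w [ 0.01  -0.006 -0.002] tip_extent 0.011 tool in jig [-0.1398 -0.0021  0.0445] tipz 0.0335 F jig [-0.07  0.37 -0.36] t 3.4 grip 0.039845073039970674
```

View pics/s3.png

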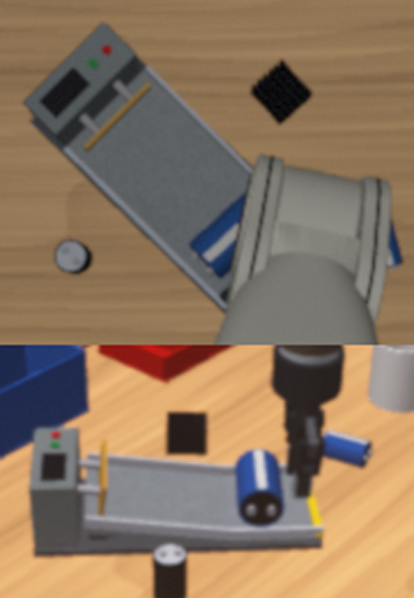

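The fingers stand just behind the can at (305,485), clear of the kerb. I'll push slowly.

Emit:
{"op": "drive_tool", "data": {"rows": [{"dx":0.05,"dy":-0.02,"dz":0.03,"wx":0,"wy":0,"wz":0,"hand":40},{"dx":0.1,"dy":-0.04,"dz":0.05,"wx":0,"wy":0,"wz":0,"hand":40},{"dx":0.15,"dy":-0.04,"dz":0.06,"wx":0,"wy":0,"wz":0,"hand":40},{"dx":0.2,"dy":-0.04,"dz":0.06,"wx":0,"wy":0,"wz":0,"hand":40},{"dx":0.25,"dy":-0.04,"dz":0.06,"wx":0,"wy":0,"wz":0,"hand":40},{"dx":0.3,"dy":-0.04,"dz":0.06,"wx":0,"wy":0,"wz":0,"hand":40},{"dx":0.35,"dy":-0.04,"dz":0.06,"wx":0,"wy":0,"wz":0,"hand":40},{"dx":0.41,"dy":-0.04,"dz":0.06,"wx":0,"wy":0,"wz":0,"hand":40},{"dx":0.47,"dy":-0.04,"dz":0.06,"wx":0,"wy":0,"wz":0,"hand":40},{"dx":0.53,"dy":-0.04,"dz":0.06,"wx":0,"wy":0,"wz":0,"hand":40},{"dx":0.59,"dy":-0.04,"dz":0.06,"wx":0,"wy":0,"wz":0,"hand":40},{"dx":0.65,"dy":-0.04,"dz":0.06,"wx":0,"wy":0,"wz":0,"hand":40},{"dx":0.71,"dy":-0.04,"dz":0.06,"wx":0,"wy":0,"wz":0,"hand":40},{"dx":0.77,"dy":-0.04,"dz":0.06,"wx":0,"wy":0,"wz":0,"hand":40},{"dx":0.84,"dy":-0.04,"dz":0.06,"wx":0,"wy":0,"wz":0,"hand":40},{"dx":0.91,"dy":-0.04,"dz":0.05,"wx":0,"wy":0,"wz":0,"hand":40},{"dx":0.98,"dy":-0.04,"dz":0.04,"wx":0,"wy":0,"wz":0,"hand":40},{"dx":1.05,"dy":-0.04,"dz":0.03,"wx":0,"wy":0,"wz":0,"hand":40},{"dx":1.12,"dy":-0.04,"dz":0.02,"wx":0,"wy":0,"wz":0,"hand":40},{"dx":1.2,"dy":-0.04,"dz":0.01,"wx":0,"wy":0,"wz":0,"hand":40}]}}

```text
clock: 5.5
eef_pos: [0.5285, -0.0697, 0.0434]
tool_rot: [0.925, 0.38, -0.0, 0.0]
ft_force: [-2.3, -1.5, 1.7]
grip_width: 0.04
grasp_force: 1.2
```

```bash
python3 go.py 0.026 0 0.047; python3 snap.py s4
```

```text
target [0.6039 0.0042 0.058 ] d [ 2.112  0.01  -0.293] w [0.    0.002 0.003] tip_extent 0.011 tool in jig [-0.0796  0.0005  0.0434] tipz 0.0324 F jig [-2.71  0.58  1.7 ] t 5.5 grip 0.0400446162197317
```

View pics/s4.png

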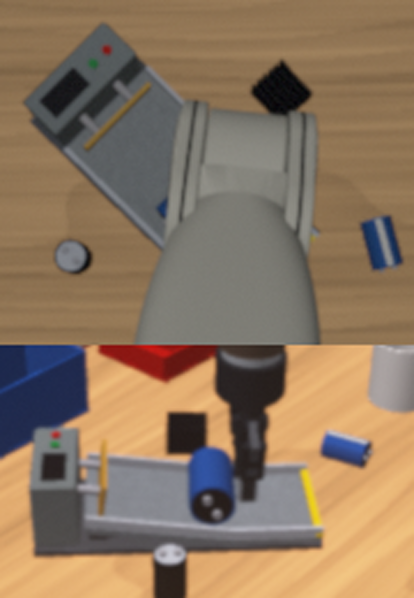

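The can is at (211,485), rolling up against the fingers and already on the ramp. I'll keep going.

Emit:
{"op": "drive_tool", "data": {"rows": [{"dx":0.08,"dy":0.01,"dz":-0.01,"wx":0,"wy":0,"wz":0,"hand":40},{"dx":0.16,"dy":0.01,"dz":-0.02,"wx":0,"wy":0,"wz":0,"hand":40},{"dx":0.24,"dy":0.01,"dz":-0.03,"wx":0,"wy":0,"wz":0,"hand":40},{"dx":0.32,"dy":0.01,"dz":-0.04,"wx":0,"wy":0,"wz":0,"hand":40},{"dx":0.4,"dy":0.01,"dz":-0.055,"wx":0,"wy":0,"wz":0,"hand":40},{"dx":0.48,"dy":0.01,"dz":-0.065,"wx":0,"wy":0,"wz":0,"hand":40},{"dx":0.56,"dy":0.01,"dz":-0.08,"wx":0,"wy":0,"wz":0,"hand":40},{"dx":0.64,"dy":0.01,"dz":-0.09,"wx":0,"wy":0,"wz":0,"hand":40},{"dx":0.72,"dy":0.01,"dz":-0.1,"wx":0,"wy":0,"wz":0,"hand":40},{"dx":0.8,"dy":0.01,"dz":-0.11,"wx":0,"wy":0,"wz":0,"hand":40},{"dx":0.88,"dy":0.01,"dz":-0.12,"wx":0,"wy":0,"wz":0,"hand":40},{"dx":0.96,"dy":0.01,"dz":-0.13,"wx":0,"wy":0,"wz":0,"hand":40},{"dx":1.04,"dy":0.01,"dz":-0.145,"wx":0,"wy":0,"wz":0,"hand":40},{"dx":1.12,"dy":0.01,"dz":-0.155,"wx":0,"wy":0,"wz":0,"hand":40},{"dx":1.2,"dy":0.01,"dz":-0.17,"wx":0,"wy":0,"wz":0,"hand":40},{"dx":1.28,"dy":0.01,"dz":-0.18,"wx":0,"wy":0,"wz":0,"hand":40},{"dx":1.36,"dy":0.01,"dz":-0.19,"wx":0,"wy":0,"wz":0,"hand":40},{"dx":1.44,"dy":0.01,"dz":-0.2,"wx":0,"wy":0,"wz":0,"hand":40},{"dx":1.5,"dy":0.01,"dz":-0.21,"wx":0,"wy":0,"wz":0,"hand":40},{"dx":1.56,"dy":0.01,"dz":-0.22,"wx":0,"wy":0,"wz":0,"hand":40}]}}

```text
clock: 7.6
eef_pos: [0.5843, -0.0152, 0.0543]
tool_rot: [0.925, 0.38, -0.0, -0.0]
ft_force: [-1.5, -2.2, 2.2]
grip_width: 0.04
grasp_force: 1.6
```

```bash
python3 go.py 0.026 0 0.047
```

```text
target [0.6039 0.0042 0.058 ] d [ 0.55   0.001 -0.074] w [-0.001  0.002  0.006] tip_extent 0.011 tool in jig [-0.0015  0.0001  0.0543] tipz 0.0433 F jig [-2.61 -0.52  2.24] t 7.6 grip 0.03996390535104726
```

Emit:
{"op": "drive_tool", "data": {"rows": [{"dx":0.05,"dy":0,"dz":-0.007,"wx":0,"wy":0,"wz":0,"hand":40},{"dx":0.1,"dy":0,"dz":-0.014,"wx":0,"wy":0,"wz":0,"hand":40},{"dx":0.15,"dy":0,"dz":-0.02,"wx":0,"wy":0,"wz":0,"hand":40},{"dx":0.2,"dy":0,"dz":-0.03,"wx":0,"wy":0,"wz":0,"hand":40},{"dx":0.24,"dy":0,"dz":-0.035,"wx":0,"wy":0,"wz":0,"hand":40},{"dx":0.28,"dy":0,"dz":-0.04,"wx":0,"wy":0,"wz":0,"hand":40},{"dx":0.32,"dy":0,"dz":-0.045,"wx":0,"wy":0,"wz":0,"hand":40},{"dx":0.36,"dy":0,"dz":-0.05,"wx":0,"wy":0,"wz":0,"hand":40},{"dx":0.4,"dy":0,"dz":-0.055,"wx":0,"wy":0,"wz":0,"hand":40},{"dx":0.44,"dy":0,"dz":-0.06,"wx":0,"wy":0,"wz":0,"hand":40},{"dx":0.48,"dy":0,"dz":-0.065,"wx":0,"wy":0,"wz":0,"hand":40},{"dx":0.48,"dy":0,"dz":-0.065,"wx":0,"wy":0,"wz":0,"hand":40}]}}

```text
clock: 8.8
eef_pos: [0.5997, 0.0002, 0.0574]
tool_rot: [0.925, 0.38, -0.002, 0.001]
ft_force: [-5.8, -6.0, 4.8]
grip_width: 0.0399
grasp_force: 4.1
```

```bash
python3 go.py 0.026 0 0.047; python3 snap.py s5
```

```text
target [0.6039 0.0042 0.058 ] d [ 0.114  0.003 -0.013] w [-0.004  0.049 -0.007] tip_extent 0.011 tool in jig [0.0203 0.0002 0.0574] tipz 0.0464 F jig [-8.36 -0.16  4.8 ] t 8.8 grip 0.03994841427614176
```

View pics/s5.png

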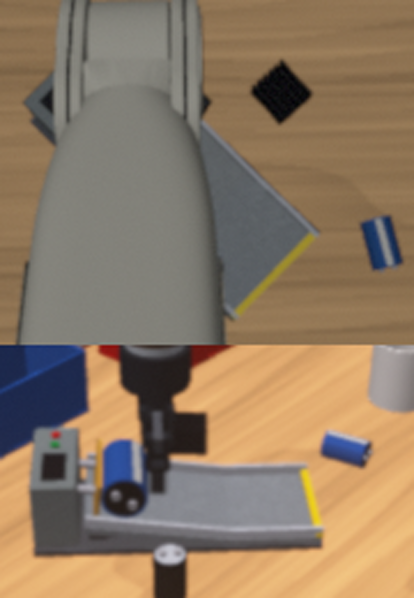

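The can is pressing the plate at (100,485) and the force is up to 8 N. I'll creep on towards the hard stop.

Emit:
{"op": "drive_tool", "data": {"rows": [{"dx":0.06,"dy":0,"dz":-0.005,"wx":0,"wy":0,"wz":0,"hand":40},{"dx":0.08,"dy":0,"dz":-0.01,"wx":0,"wy":0,"wz":0,"hand":40},{"dx":0.1,"dy":0,"dz":-0.01,"wx":0,"wy":0,"wz":0,"hand":40},{"dx":0.1,"dy":0,"dz":-0.01,"wx":0,"wy":0,"wz":0,"hand":40}]}}

```text
clock: 9.3
eef_pos: [0.6023, 0.0028, 0.0579]
tool_rot: [0.925, 0.379, -0.003, 0.001]
ft_force: [-7.6, -8.6, 6.8]
grip_width: 0.0401
grasp_force: 5.7
```

```bash
python3 go.py 0.026 0 0.047
```

```text
target [0.6039 0.0042 0.058 ] d [ 0.043  0.003 -0.003] w [-0.005  0.078 -0.015] tip_extent 0.011 tool in jig [0.0239 0.0002 0.0579] tipz 0.0469 F jig [-11.51  -0.77   6.82] t 9.3 grip 0.04008449040148827
```

Emit:
{"op": "drive_tool", "data": {"rows": [{"dx":0.04,"dy":0,"dz":-0.005,"wx":0,"wy":0,"wz":0,"hand":40},{"dx":0.06,"dy":0,"dz":-0.01,"wx":0,"wy":0,"wz":0,"hand":40},{"dx":0.08,"dy":0,"dz":-0.01,"wx":0,"wy":0,"wz":0,"hand":40},{"dx":0.08,"dy":0,"dz":-0.01,"wx":0,"wy":0,"wz":0,"hand":40},{"dx":0.08,"dy":0,"dz":-0.01,"wx":0,"wy":0,"wz":0,"hand":40}]}}

```text
clock: 9.8
eef_pos: [0.6046, 0.0051, 0.0583]
tool_rot: [0.925, 0.379, -0.004, 0.001]
ft_force: [-9.2, -9.8, 7.7]
grip_width: 0.0403
grasp_force: 6.5
```

```bash
python3 go.py 0.026 0 0.047
```

```text
target [0.6039 0.0042 0.058 ] d [-0.022  0.004  0.006] w [-0.006  0.092 -0.02 ] tip_extent 0.011 tool in jig [0.0271 0.0002 0.0583] tipz 0.0473 F jig [-13.43  -0.5    7.68] t 9.8 grip 0.04026558552299506
```

Emit:
{"op": "drive_tool", "data": {"rows": [{"dx":0.04,"dy":0,"dz":-0.005,"wx":0,"wy":0,"wz":0,"hand":40},{"dx":0.06,"dy":0,"dz":-0.01,"wx":0,"wy":0,"wz":0,"hand":40},{"dx":0.08,"dy":0,"dz":-0.01,"wx":0,"wy":0,"wz":0,"hand":40},{"dx":0.08,"dy":0,"dz":-0.01,"wx":0,"wy":0,"wz":0,"hand":40},{"dx":0.08,"dy":0,"dz":-0.01,"wx":0,"wy":0,"wz":0,"hand":40}]}}

```text
clock: 10.3
eef_pos: [0.6048, 0.0053, 0.0583]
tool_rot: [0.926, 0.378, -0.007, 0.002]
ft_force: [-14.2, -15.5, 10.7]
grip_width: 0.04
grasp_force: 10.6
```

```bash
python3 go.py 0.026 0 0.047
```

```text
target [0.6039 0.0042 0.058 ] d [-0.029  0.005  0.007] w [-0.01   0.174 -0.039] tip_extent 0.011 tool in jig [0.0275 0.0002 0.0583] tipz 0.0473 F jig [-20.96  -1.07  10.66] t 10.3 grip 0.040020871191852214
```

The tool moved only 0.4 mm while the force rose 7.5 N, so the plate is at its solid end. One settling move and a last look before handing in.

Emit:
{"op": "drive_tool", "data": {"rows": [{"dx":0,"dy":0,"dz":0,"wx":0,"wy":0,"wz":0,"hand":40},{"dx":0,"dy":0,"dz":0,"wx":0,"wy":0,"wz":0,"hand":40},{"dx":0,"dy":0,"dz":0,"wx":0,"wy":0,"wz":0,"hand":40}]}}

```text
clock: 10.6
eef_pos: [0.6048, 0.0054, 0.0584]
tool_rot: [0.926, 0.378, -0.007, 0.002]
ft_force: [-14.5, -15.0, 10.2]
grip_width: 0.04
grasp_force: 10.6
```

```bash
python3 go.py 0.026 0 0.047; python3 - <<'E'
from workcell import bot
import cv2
cv2.imwrite("pics/s6.png",cv2.resize(bot.camera("side")[145:240,230:350,::-1],None,fx=6,fy=6,interpolation=2))
E
```

```text
target [0.6039 0.0042 0.058 ] d [-0.029  0.005  0.008] w [-0.011  0.173 -0.04 ] tip_extent 0.011 tool in jig [0.0275 0.0002 0.0584] tipz 0.0474 F jig [-20.84  -0.53  10.2 ] t 10.6 grip 0.03998145763174728
```

View pics/s6.png

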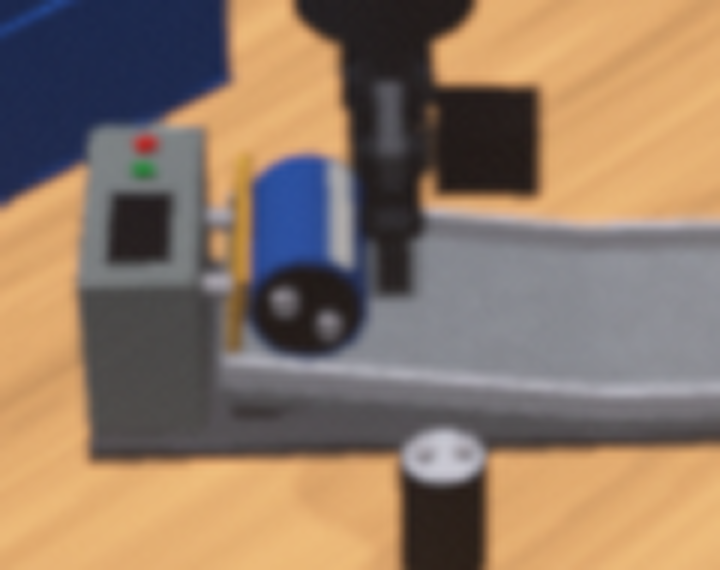

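The can sits square against the plate at (245,250) and the fingers hold it from behind. I'll check its height numerically before handing in.

```bash
python3 - <<'E'
from h import *
J=np.load("jig.npy"); c=lambda p:((p-[230,145]+.5)*6-.5).round(0)
a=np.linspace(0,2*np.pi,73)
for z in(.0255,.0305):
    P=pts(J,[ramp(.127+.0255*np.cos(t),.04,z+.0255*np.sin(t)) for t in a]); q=c(proj("side",P))
    print(z,"end circle box",q.min(0),q.max(0))
print("rail top inner",c(proj("side",pts(J,[ramp(.127,.059,.012)]))))
E
```

```text
0.0255 end circle box [250. 253.] [374. 353.]
0.0305 end circle box [251. 242.] [376. 344.]
rail top inner [[309. 357.]]
```

The near end's lower edge is at row 354, and 353 is predicted for a can lying on the ramp. It is seated, so I'm handing in.

```bash
python3 -c "
from workcell import bot
print(bot.job_done())"
```

```text
the job is handed in; nothing more can be done
None
```

I handed the job in with the blue can capacitor held on the ramp, square against the brass plate; the plate is at its solid end under about 21 N from the fingertips. The hand-in gave no verdict back.

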